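# Pack the camera kit, leave the household look-alikes

### The arm

A 7-joint arm with a two-finger parallel gripper is mounted at the origin on the work surface. World frame = base frame: x ahead of the robot, y to its left, z up, the work surface at z = 0. Lengths are in m, angles in rad, forces in N, time in s.
With the tool pointing down it reaches from about 0.4 to 0.85 m from the base axis. Payload 10.4 kg.
Tool frame: the origin (TCP) lies at the very end of the fingers, on their centre line; the grasp point (between the pads) lies 19 mm behind it (manip.grip_depth is the distance from the TCP to the grasp point, in m); z points along the fingers, x is the direction in which the jaws open and shut, and the axes are right-handed (so a half turn about z gives the same grasp; the last joint's range is limited). The gripper opens to 85 mm and grips with 20 to 120 N. Pads are 22 mm wide; open, the fingers measure 114 mm over their backs; the gripper's body (76 mm by 85 mm) begins 54 mm behind the grasp point. The pads swing forward as they close: fully open they stand 13 mm farther back than shut.
Start: joints at [1.227, 0.332, -0.065, 1.46, 0.022, 1.35, -0.088], TCP at [0.197, -0.593, 0.231] pointing down, gripper open.
Joint ranges: [-2.6, 2.6], [-0.5, 2.12], [-1.47, 1.34], [0.16, 2.42], [-1.27, 4.41], [0.06, 2.06], [-2.6, 2.6]. Speed limits (rad/s): [2.22, 2.22, 2.79, 2.79, 3.14, 3.14, 3.14].

### API

Orientations are given as a unit quaternion [x, y, z, w].
In Python, from workcell import manip, cams gives the robot as it stands. The module is installed in compiled form; this text tells all that it offers.
- The arm moves only by the tool move_arm, never from a script. Its arguments are lists of equal length, an entry for each row: "claw": the opening, from 0 (shut) to 1 (fully open); "dp": the shift along the tool's x, y, z as a fraction of full scale, a list of three; "turn": the turn, a rotation vector about the tool's x, y, z as a fraction of full scale, a list of three. A call has 1 to 8 rows; each row shifts and turns the commanded pose from where the row before left it, along the tool's axes as they then stand; what a row does not reach is not made up. Full scale, the value 1, is 200 mm for a shift and 45 degrees for a turn. A row lasts 1/12 s, in which the tool goes at most 41.7 mm and 7.16 degrees, less where a joint would pass 70% of its speed; a pose out of reach is approached as far as the arm can. A call with a number of a shift or a turn outside -1 to 1 is refused whole. A call with a gripper value outside its range is refused whole. The fingers move at their own pace and stop on an object; "grip_force" is the grip in N (left out, the last holds). Time passes only in rows, so rows that do not move let the fingers close. It gives the time, the measured TCP pose, the force and the opening at its end, in the units of the state.
- manip.get_obs(): the state, without advancing time (a new reading comes with each control period).
- cams.camera(name): name is "scene" or "top" or "wrist"; returns the picture (384x512x3 uint8, red, green, blue); there is no depth.
- cams.camera_info(name): a dict with "fx", "fy", "cx", "cy" (pixels), "dist" ([k1, k2, p1, p2, k3] as OpenCV has them; the pictures are not rectified), "pose" (4x4, takes a point from camera to world coordinates); the wrist camera has in their place "tool_from_camera" (4x4, takes a point from camera to tool coordinates, whose origin is the TCP and whose axes are the tool frame's). Camera axes: x right, y down, z forward; pixel columns grow to the right and rows downward; lengths in m; the calibration is good to about 2 mm. A picture is of the moment at which its call begins: read the wrist's pose just before it. camera_info takes no time and is no camera call.
- manip.hand_in(): hands the job in, once; it reports no verdict.
The state is a dict: "clock": time; "joint_pos": joint angles; "joint_velocities": joint speeds; "tau": joint torques, N m; "position": TCP position; "ee_rot": TCP orientation; "ft_force": force on the tool from outside, world axes, zero at the start; "torque": the same for the moment, N m; "grip_width": opening from 0.0 (shut) to 1.0 (fully open).
Only numpy, scipy, OpenCV 4.12 (cv2) and the standard library are available. Lean on these libraries where they do the work, as an engineer would, in place of code of your own. Each camera call takes 0.05 s, during which the arm holds its last target.

### The job

Pack the camera kit lying about the table into the grey three-pocket caddy: the lens, glass up, in the pocket next to the carrying loop, the battery pack flat in the middle pocket, and the tripod plate, screw up, in the last pocket. Drop the small used cell, nub up, into the white funnel so that it goes right down into the collection tube. The face-cream jar, the plug-in charger and the lip balm belong to the house: leave them standing where they are.

Things in the scene. Friction and masses are not known exactly. Their poses are not given: they have to be found in the camera images.
- lens: Black camera lens, an upright cylinder 50 mm in diameter and 44 mm tall with a silver ring and dark glass on its top face (glass up), 0.18 kg. Loose, standing on the table at the start. Origin: centre of the underside, z up.
- battery: Camera battery pack: dark block 36 mm (its x) by 48 mm (its y) by 20 mm high, lying flat, four small brass contacts at the +y end of its top and a plain grey panel beside them. Loose, standing on the table at the start. Origin: centre of the underside, z up.
- plate: Tripod quick-release plate: flat block 38 mm (its x) by 46 mm (its y) by 18 mm high, aluminium below and black rubber on top, with a steel screw (6 mm thick, 9 mm tall) standing up from the middle of its top. Loose, standing on the table at the start. Origin: centre of the underside, z up.
- cell: Small used camera cell: upright steel cylinder 17 mm in diameter, 32.5 mm tall plus a brass nub 9 mm wide and 2 mm high in the middle of its black top, black band near the top, 0.02 kg. Loose, standing on the table at the start. Origin: centre of the underside, z up.
- jar: Look-alike of the lens, to be left: black face-cream jar, 49 mm in diameter, 43 mm tall, smooth bevelled black lid without glass. Loose, standing on the table at the start. Origin: centre of the underside, z up.
- charger: Look-alike of the battery pack, to be left: dark plug-in charger, block 36 mm (its x) by 46 mm (its y) by 26 mm high, with two steel prongs 18 mm long sticking out level from its +y end. Loose, standing on the table at the start. Origin: centre of the underside, z up.
- lipbalm: Look-alike of the cell, to be left: upright lip balm stick, 21 mm in diameter, 60 mm tall, aluminium lower half and smooth flat white cap without nub. Loose, standing on the table at the start. Origin: centre of the underside, z up.
- caddy: Grey open caddy fixed to the table, 98 mm (its x) by 214 mm (its y), floor 4 mm thick, rim 14 mm above the table, walls 4 mm. Two cross walls make three pockets in a row along y, each 90 mm (x) by 66 mm (y) inside: centred at y = +70 mm (next to the carrying loop), y = 0 (middle) and y = -70 mm (last). The black carrying loop lies flat at the +y end, 29 mm beyond it. Origin: centre of the underside, z up.
- tube: White collection tube fixed to the table, upright: funnel on top, inner mouth about 65 mm wide at 82 mm above the table (72 mm over the outside), narrowing to a round well 22 mm in diameter from 48 mm height down to its floor at 5 mm; flat foot 64 mm in diameter. Origin: centre of the underside, on the axis, z up.

How it is judged:
At the end, for the whole second after the job is handed in: Lens, battery pack and plate lie level (0.12 rad), same side up as at the start, each on the floor of its own caddy pocket; the cell stands nub up at the bottom of the well (6 mm from the axis, under 12 mm up); all at rest; jar, charger and lip balm within 20 mm of their starts (x of lens in the frame of caddy between -0.023 and 0.023 m and y of lens in the frame of caddy between 0.058 and 0.082 m and z of each of lens, battery, plate in the frame of caddy below 0.008 m and angle between each of lens, battery, plate's own z axis and vertical below 0.12 rad and x of battery in the frame of caddy between -0.03 and 0.03 m and y of battery in the frame of caddy between -0.018 and 0.018 m and x of plate in the frame of caddy between -0.03 and 0.03 m and y of plate in the frame of caddy between -0.088 and -0.052 m and horizontal distance between cell and tube below 0.006 m and z of cell in the frame of tube below 0.012 m and angle between cell's own z axis and vertical below 0.35 rad and linear speed of each of lens, battery, plate, cell below 0.02 m/s and distance of each of jar, charger, lipbalm from where it was at the start of the episode below 0.02 m); the robot touches nothing.
It fails at once if the jar is moved 20 mm or more, or tipped over (distance of jar from where it was at the start of the episode above 0.02 m or angle between jar's own z axis and vertical above 0.5 rad).
It fails at once if the charger is moved 20 mm or more, or tipped over (distance of charger from where it was at the start of the episode above 0.02 m or angle between charger's own z axis and vertical above 0.5 rad).
It fails at once if the lip balm is moved 20 mm or more, or tipped over (distance of lipbalm from where it was at the start of the episode above 0.02 m or angle between lipbalm's own z axis and vertical above 0.5 rad).
It also fails if it takes over 106 s, if anything falls off the work surface, if the arm or the gripper's body presses on something with over 40 N, if the wrist force passes 120 N, or if a joint passes its speed limit or range.

## Working session

There is one attempt and no reset: what is moved stays moved. The work goes in short steps, Python scripts to look and compute and a tool call to move; the robot and the scene stay as the last step left them, time stands still between calls to the robot, and variables do not carry over. Pictures are saved under pics/ and viewed, and the job is handed in when it is done.

Besides the shell and the picture viewer there is one more tool, called after "Emit:" as name(argument=value, ...) on one line, values as JSON. move_arm: Moves the arm, as the interface text tells. Shift numbers are shares of 200 mm and turn numbers shares of 45 degrees, none past 1 either way. Its arguments: {"type":"object","properties":{"claw":{"type":"array","items":{"type":"number"}},"dp":{"type":"array","items":{"type":"array","items":{"type":"number"}}},"turn":{"type":"array","items":{"type":"array","items":{"type":"number"}}},"grip_force":{"type":"number"}},"required":["claw","dp","turn"]}

```bash
mkdir -p pics; python3 - <<'E'
from workcell import manip, cams
import cv2
print(manip.get_obs())
for n in ["scene","top","wrist"]:
    print(n,cams.camera_info(n))
    cv2.imwrite(f"pics/{n}0.png",cv2.cvtColor(cams.camera(n),cv2.COLOR_RGB2BGR))
E
```

```text
{'clock': 0.0, 'joint_pos': array([ 1.22744833,  0.33284824, -0.06469989,  1.46090677,  0.02159124,
        1.349888  , -0.08850224]), 'joint_velocities': array([ 5.33752465e-04,  1.46629315e-03,  8.39748645e-04, -5.06391486e-04,
       -7.53677718e-04,  9.36324363e-05, -1.97482701e-04]), 'tau': array([-4.74846765e-04, -6.25430059e+01,  4.90575610e-02, -3.91606593e+01,
        1.62194244e-02,  9.79831471e-03, -2.81127433e-05]), 'position': array([ 0.19693436, -0.59278754,  0.23054717]), 'ee_rot': array([ 8.10953474e-01, -5.85110249e-01, -5.64715561e-04, -3.74568605e-04]), 'ft_force': array([-0.63701569, -0.20740847,  0.44751706]), 'torque': array([-0.02007333, -0.00366216, -0.04881348]), 'grip_width': 1.0010784865078852}
scene {'fx': 436.9670854875995, 'fy': 436.9670854875995, 'cx': 255.8920855606193, 'cy': 192.07088005916006, 'dist': array([-0.10017076,  0.        ,  0.        ,  0.        ,  0.        ]), 'pose': array([[ 0.68899253,  0.41161827, -0.59653977,  1.13509566],
       [ 0.72450531, -0.41333498,  0.55158522, -0.53658835],
       [-0.0195282 , -0.81223432, -0.58300433,  0
[... 371 characters left out ...]
.01037093,  0.01338318],
       [ 0.00996829, -0.14378121, -0.98955929,  1.10029393],
       [ 0.        ,  0.        ,  0.        ,  1.        ]])}
wrist {'fx': 289.5232008999819, 'fy': 289.5232008999819, 'cx': 262.5515947967094, 'cy': 185.87360779231818, 'dist': array([-0.01039359,  0.        ,  0.        ,  0.        ,  0.        ]), 'tool_from_camera': array([[ 9.99998176e-01, -1.89266644e-03, -2.54677204e-04,
         6.40023865e-04],
       [ 1.88849483e-03,  9.60219620e-01,  2.79239529e-01,
        -7.14034760e-02],
       [-2.83961235e-04, -2.79239500e-01,  9.60221444e-01,
        -1.42675208e-01],
       [ 0.00000000e+00,  0.00000000e+00,  0.00000000e+00,
         1.00000000e+00]])}
```

View pics/top0.png

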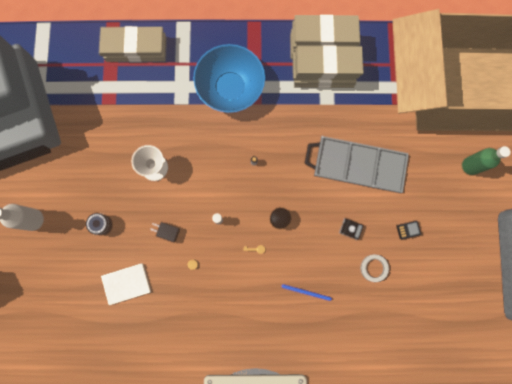

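View pics/scene0.png

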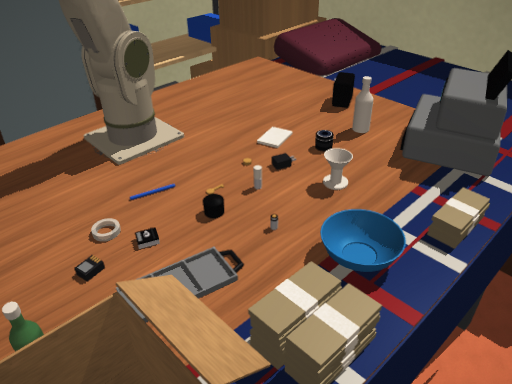

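View pics/wrist0.png

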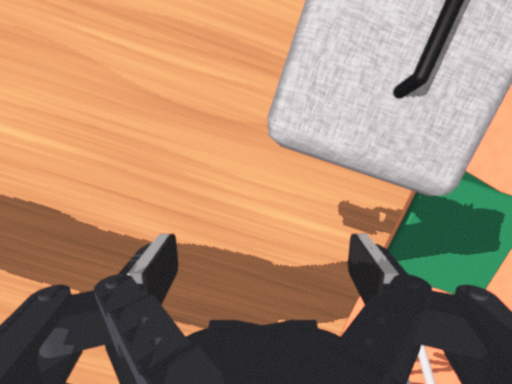

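```bash
cat > h.py <<'E'
import numpy as np, cv2
from workcell import manip, cams
from scipy.spatial.transform import Rotation as R
def snap(n,name=None):
    o=manip.get_obs(); im=cams.camera(n)
    if name: cv2.imwrite(f"pics/{name}.png",cv2.cvtColor(im,cv2.COLOR_RGB2BGR))
    return o,im
def pose(n,o=None):
    i=cams.camera_info(n)
    if n!="wrist": return i["pose"]
    T=np.eye(4);T[:3,:3]=R.from_quat(o["ee_rot"]).as_matrix();T[:3,3]=o["position"]
    return T@i["tool_from_camera"]
def K(n):
    i=cams.camera_info(n); return np.array([[i["fx"],0,i["cx"]],[0,i["fy"],i["cy"]],[0,0,1]]),i["dist"]
def ray(n,px,o=None):
    k,d=K(n); u=cv2.undistortPoints(np.array(px,float).reshape(-1,1,2),k,d)[:,0]
    P=pose(n,o); return P[:3,3],np.c_[u,np.ones(len(u))]@P[:3,:3].T
def plane(n,px,z,o=None):
    c,r=ray(n,px,o); return (c+r*((z-c[2])/r[:,2])[:,None])[:,:2]
def proj(n,pts,o=None):
    k,d=K(n);W=np.linalg.inv(pose(n,o))
    return cv2.projectPoints(np.array(pts,float).reshape(-1,1,3),cv2.Rodrigues(W[:3,:3])[0],W[:3,3],k,d)[0][:,0]
def crop(im,x0,y0,x1,y1,s,name):
    cv2.imwrite(f"pics/{name}.png",cv2.cvtColor(cv2.resize(im[y0:y1,x0:x1],None,fx=s,fy=s,interpolation=cv2.INTER_CUBIC),cv2.COLOR_RGB2BGR))
def tool(o,p):
    "world point in tool frame, mm"
    return R.from_quat(o["ee_rot"]).inv().apply(np.array(p)-o["position"])*1000
E
python3 - <<'E'
from h import *
im=cv2.cvtColor(cv2.imread("pics/top0.png"),cv2.COLOR_BGR2RGB)
crop(im,80,130,290,260,3.8,"topL"); crop(im,270,120,440,260,4,"topR")
for n,p,z in [("lens",(98,223),.04),("charger",(168,232),.02),("balm",(217,218),.06),("cell",(254,160),.033),("jar",(280,217),.043),("plate",(352,229),.02),("battery",(409,230),.02),("caddy",(361,164),.014),("tube",(148,161),.082)]:
    print(n,plane("top",[p],z).round(3))
E
```

```text
lens [[0.458 0.359]]
charger [[0.439 0.201]]
balm [[0.468 0.084]]
cell [[0.606 0.   ]]
jar [[ 0.471 -0.058]]
plate [[ 0.444 -0.228]]
battery [[ 0.441 -0.363]]
caddy [[ 0.6   -0.256]]
tube [[0.594 0.238]]
```

View pics/topL.png

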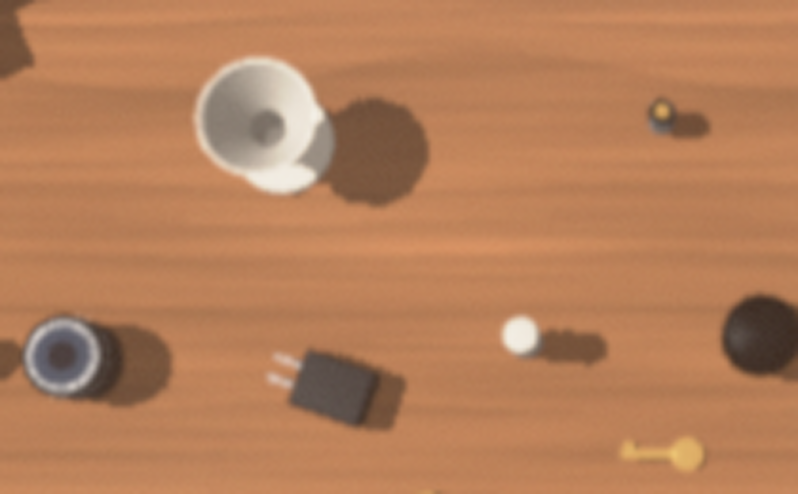

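View pics/topR.png

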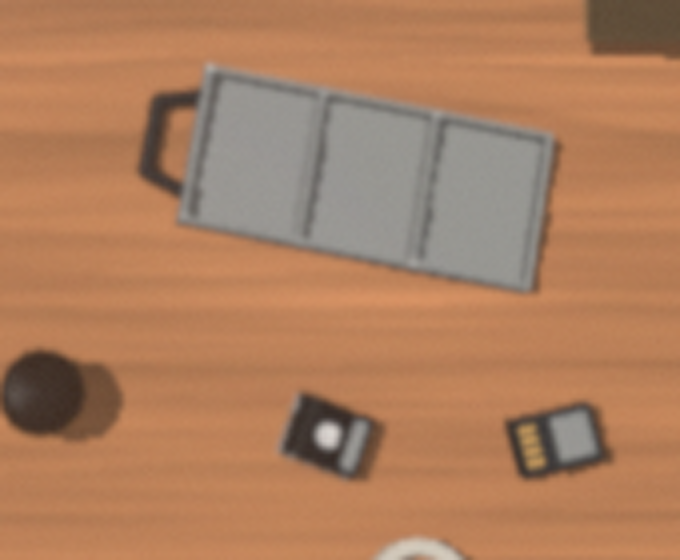

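```bash
python3 - <<'E'
from h import *
def W(p,z,o,s): return plane("top",[(a/s+o[0]+0.5/s-.5,b/s+o[1]+.5/s-.5) for a,b in p],z)
R4=lambda p,z:W(p,z,(270,120),4); L=lambda p,z:W(p,z,(80,130),3.8)
def ang(v): return np.degrees(np.arctan2(v[1],v[0])).round(1)
c=R4([(209,66),(553,133),(533,291),(180,223)],.014)
print("caddy",c.round(4),c.mean(0).round(4),"y dir",ang(c[0]-c[1]),ang(c[3]-c[2]),"x dir",ang(c[0]-c[3]),ang(c[1]-c[2]),np.linalg.norm(c-np.roll(c,-1,0),axis=1))
b=R4([(507,420),(590,403),(610,460),(525,478)],.02)
print("batt",b.mean(0),"y",ang(b[0]-b[1]),ang(b[3]-b[2]),"x",ang(b[0]-b[3]),np.linalg.norm(b-np.roll(b,-1,0),axis=1))
b=R4([(303,393),(380,418),(355,478),(280,453)],.018)
print("plate",b.mean(0),"y",ang(b[0]-b[1]),ang(b[3]-b[2]),"x",ang(b[0]-b[3]),np.linalg.norm(b-np.roll(b,-1,0),axis=1))
print("lens",L([(63,356)],.044),"cell",L([(662,111)],.0345),"tube",L([(257,116)],.082),L([(267,127)],.048),"charger",L([(335,388)],.026),"balm",L([(520,335)],.06),"jar",R4([(43,392)],.043))
o=manip.get_obs(); print(tool(o,[.441,-.363,.15]))
E
```

```text
caddy [[ 0.669  -0.164 ]
 [ 0.6278 -0.3719]
 [ 0.5314 -0.3547]
 [ 0.5728 -0.1441]] [ 0.6002 -0.2587] y dir 78.8 78.9 x dir -11.6 -10.1 [0.21198507 0.09791017 0.21456291 0.09824312]
batt [ 0.44213968 -0.36327118] y 101.0 101.3 x 15.0 [0.05096167 0.03506608 0.05209685 0.03517948]
plate [ 0.44577231 -0.22859132] y 71.7 71.3 x -22.6 [0.04740037 0.03843796 0.04605578 0.0379706 ]
lens [[0.45734974 0.36144356]] cell [[0.6086959  0.00077842]] tube [[0.5960184  0.24014243]] [[0.59638316 0.24139648]] charger [[0.43906769 0.20014766]] balm [[0.46827324 0.08549775]] jar [[ 0.46971322 -0.05925528]]
[-141.1150859  -304.0957153    80.80358106]
```

Emit:
move_arm(claw=[1,1,1,1,1,1,1,1], dp=[[-0.08,-0.17,0],[-0.08,-0.17,0],[-0.08,-0.17,0],[-0.08,-0.17,0],[-0.08,-0.17,0],[-0.08,-0.17,0],[-0.08,-0.17,0],[-0.08,-0.17,0]], turn=[[0,0,0],[0,0,0],[0,0,0],[0,0,0],[0,0,0],[0,0,0],[0,0,0],[0,0,0]])

```text
clock: 0.82
position: [0.4158, -0.3843, 0.2312]
ee_rot: [0.811, -0.585, -0.0, 0.0]
ft_force: [0.1, -0.3, 0.0]
grip_width: 0.999
```

Emit:
move_arm(claw=[1,1,1,1,1,1,1,1], dp=[[0,0,0],[0,0,0],[0,0,0],[0,0,0],[0,0,0],[0,0,0],[0,0,0],[0,0,0]], turn=[[0,0,-0.155],[0,0,-0.155],[0,0,-0.155],[0,0,-0.155],[0,0,-0.155],[0,0,-0.155],[0,0,-0.155],[0,0,-0.155]])

```text
clock: 1.48
position: [0.4147, -0.3858, 0.231]
ee_rot: [0.991, -0.135, -0.0, -0.0]
ft_force: [-0.1, 0.1, 0.5]
grip_width: 0.998
```

Emit:
move_arm(claw=[1,1,1,1,1], dp=[[0,0,0],[0,0,0],[0,0,0],[0,0,0],[0,0,0]], turn=[[0,0,-0.155],[0,0,-0.155],[0,0,-0.145],[0,0,-0.145],[0,0,0]])

```text
clock: 1.9
position: [0.4147, -0.3858, 0.2311]
ee_rot: [0.995, 0.1, -0.0, -0.0]
ft_force: [-0.8, -0.1, -0.3]
grip_width: 1.002
```

```bash
cat >> h.py <<'E'
def yaw(o): x=R.from_quat(o["ee_rot"]).as_matrix(); return np.degrees(np.arctan2(x[1,0],x[0,0])), x[:,2]
def go(o,p,yw):
    "print needed tool turn (share) then shift after that turn"
    y,z=yaw(o); d=(yw-y+90)%180-90
    a=np.radians(y+d); X=np.array([np.cos(a),np.sin(a),0]); Y=np.array([np.sin(a),-np.cos(a),0])
    v=np.array(p)-o["position"]; print("t",round(o["clock"],2),"pos",o["position"].round(4),"yaw",y.round(1),"zdir",z.round(3),"turn share",(-d/45).round(3),"dp share",(np.array([v@X,v@Y,-v[2]])/.2).round(3))
E
python3 - <<'E'
from h import *
o,im=snap("wrist","w1")
go(o,[.4421,-.3633,.15],11.1)
E
```

```text
t 1.9 pos [ 0.4147 -0.3858  0.2311] yaw 11.5 zdir [-0.  0. -1.] turn share 0.009 dp share [ 0.156 -0.084  0.405]
```

View pics/w1.png

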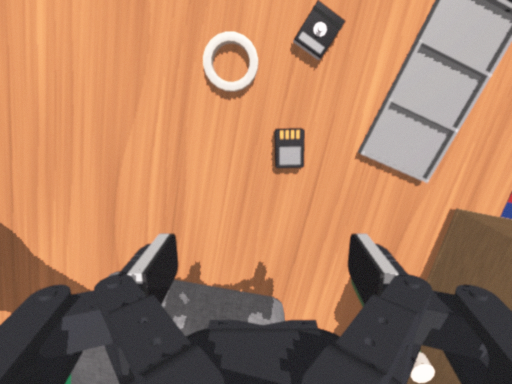

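```bash
cat >> h.py <<'E'
def quad(mask):
    cs=cv2.findContours(mask.astype(np.uint8),0,2)[0]; c=max(cs,key=cv2.contourArea)
    return cv2.boxPoints(cv2.minAreaRect(c)),cv2.contourArea(c),c
def rectw(n,box,z,o=None):
    w=plane(n,box,z,o); e=[w[1]-w[0],w[2]-w[1]]
    if np.linalg.norm(e[0])<np.linalg.norm(e[1]): e=e[::-1]
    print("centre",w.mean(0).round(4),"long",np.linalg.norm(e[0]).round(4),"short",np.linalg.norm(e[1]).round(4),"long dir",(np.degrees(np.arctan2(e[0][1],e[0][0]))%180).round(1))
    return w.mean(0)
E
python3 - <<'E'
from h import *
o=manip.get_obs(); im=cv2.cvtColor(cv2.imread("pics/w1.png"),cv2.COLOR_BGR2RGB)
hsv=cv2.cvtColor(im,cv2.COLOR_RGB2HSV)
m=np.zeros(im.shape[:2],np.uint8); m[120:180,265:315]=1
d=((im.max(2)<75)&(m>0)); b,a,_=quad(d); print(b,a); rectw("wrist",b,.02,o)
m[:]=0; m[0:68,285:350]=1
d=((im.max(2)<75)&(m>0)); b,a,_=quad(d); print(b,a); rectw("wrist",b,.018,o)
print(proj("wrist",[[.4421,-.3633,.02],[.4457,-.2286,.018],[.6002,-.2587,.014]],o))
print(plane("wrist",[(361,154),(427,181)],.014,o))
E
```

```text
[[275. 130.]
 [302. 130.]
 [302. 167.]
 [275. 167.]] 734.0
centre [ 0.4435 -0.3652] long 0.0456 short 0.0326 long dir 103.1
[[293.00815    40.909832 ]
 [316.53604     2.9032755]
 [344.31802    20.101635 ]
 [320.79013    58.108192 ]] 1309.5
centre [ 0.4484 -0.2305] long 0.045 short 0.0356 long dir 68.0
[[287.7117097  147.08251192]
 [316.65936541  28.52640954]
 [437.00195079  85.13603347]]
[[ 0.53499277 -0.35503374]
 [ 0.62889112 -0.37259998]]
```

Emit:
move_arm(claw=[1,1,1,1,1,1,1,1], dp=[[0.08,-0.04,0],[0.08,-0.04,0],[0,0,0.2],[0,0,0.2],[0,0,0.2],[0,0,0.2],[0,0,0],[0,0,0]], turn=[[0,0,0],[0,0,0],[0,0,0],[0,0,0],[0,0,0],[0,0,0],[0,0,0],[0,0,0]], grip_force=30)

```text
clock: 2.62
position: [0.4422, -0.3632, 0.0704]
ee_rot: [0.995, 0.096, -0.001, -0.001]
ft_force: [0.6, -0.4, 1.0]
grip_width: 0.999
```

```bash
python3 - <<'E'
from h import *
o,im=snap("wrist","w2")
go(o,[.443,-.364,.006],11.5)
E
```

```text
t 2.62 pos [ 0.4422 -0.3632  0.0704] yaw 11.0 zdir [-0.003  0.003 -1.   ] turn share -0.01 dp share [0.003 0.005 0.322]
```

View pics/w2.png

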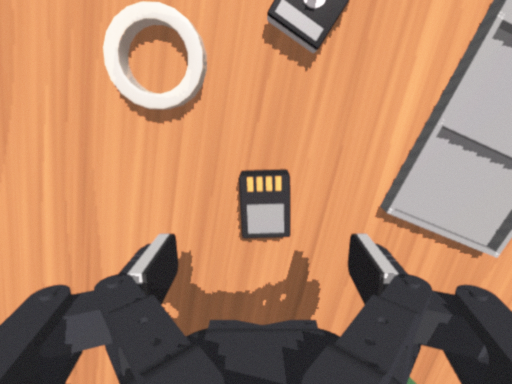

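Emit:
move_arm(claw=[1,1,1,0,0,0,0,0], dp=[[0,0,0.16],[0,0,0.16],[0,0,0],[0,0,0],[0,0,0],[0,0,0],[0,0,0],[0,0,0]], turn=[[0,0,0],[0,0,0],[0,0,0],[0,0,0],[0,0,0],[0,0,0],[0,0,0],[0,0,0]], grip_force=30)

```text
clock: 3.33
position: [0.4443, -0.3649, 0.0097]
ee_rot: [0.995, 0.097, 0.001, 0.001]
ft_force: [-1.8, 1.2, 9.8]
grip_width: 0.409
```

Emit:
move_arm(claw=[0,0,0,0], dp=[[0,0,0],[0,0,0],[0,0,-0.1],[0,0,0]], turn=[[0,0,0],[0,0,0],[0,0,0],[0,0,0]])

```text
clock: 3.67
position: [0.4449, -0.3652, 0.031]
ee_rot: [0.995, 0.097, 0.002, 0.002]
ft_force: [1.7, -1.0, -0.2]
grip_width: 0.408
```

```bash
python3 - <<'E'
from h import *
o,im=snap("wrist","w3")
go(o,[.6002,-.2587,.12],-11.2); print(o["grip_width"],o["joint_pos"].round(2))
E
```

```text
t 3.67 pos [ 0.4449 -0.3652  0.031 ] yaw 11.2 zdir [ 0.004 -0.003 -1.   ] turn share 0.497 dp share [ 0.658 -0.673 -0.445]
0.4084153300526267 [ 0.93  0.45 -0.39  1.78  0.2   0.95  0.65]
```

View pics/w3.png

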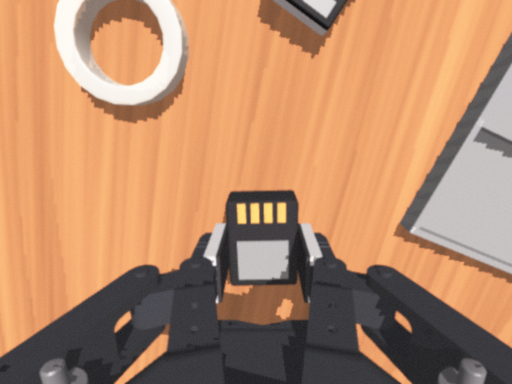

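Emit:
move_arm(claw=[0,0,0,0,0,0,0,0], dp=[[0,0,-0.15],[0,0,-0.15],[0,0,-0.15],[0,0,0],[0,0,0],[0,0,0],[0,0,0],[0,0,0]], turn=[[0,0,0],[0,0,0],[0,0,0],[0,0,0.125],[0,0,0.125],[0,0,0.125],[0,0,0.125],[0,0,0]])

```text
clock: 4.38
position: [0.4431, -0.3639, 0.1172]
ee_rot: [0.995, -0.101, -0.0, 0.0]
ft_force: [0.7, -0.7, -0.6]
grip_width: 0.41
```

Emit:
move_arm(claw=[0,0,0,0,0,0,0], dp=[[0.13,-0.135,0],[0.13,-0.135,0],[0.13,-0.135,0],[0.13,-0.135,0],[0.13,-0.135,0],[0,0,0],[0,0,0]], turn=[[0,0,0],[0,0,0],[0,0,0],[0,0,0],[0,0,0],[0,0,0],[0,0,0]])

```text
clock: 4.97
position: [0.5988, -0.2542, 0.1167]
ee_rot: [0.995, -0.095, 0.0, -0.001]
ft_force: [-0.7, 0.1, -1.2]
grip_width: 0.41
```

```bash
python3 - <<'E'
from h import *
o,im=snap("wrist","w4")
go(o,[.6002,-.2587,.016],-11.2); print(o["grip_width"],o["joint_pos"].round(2))
z=o["position"][2]+.01
crn=[(227,193),(297,193),(297,284),(230,284)]
P=plane("wrist",crn,z,o); print([tool(o,[*p,z]).round(1) for p in P], np.mean([tool(o,[*p,z]) for p in P],0))
E
```

```text
t 4.97 pos [ 0.5988 -0.2542  0.1167] yaw -10.9 zdir [ 0.     0.002 -1.   ] turn share 0.007 dp share [0.011 0.021 0.504]
0.40957080139852403 [ 0.63  0.5  -0.4   1.51  0.2   1.18  0.01]
[array([-16.4, -28.4, -10. ]), array([ 17.3, -28.4, -10. ]), array([ 18.9,  22.2, -10. ]), array([-16.7,  22.2, -10. ])] [ 0.7708042  -3.09663897 -9.99517049]
```

View pics/w4.png

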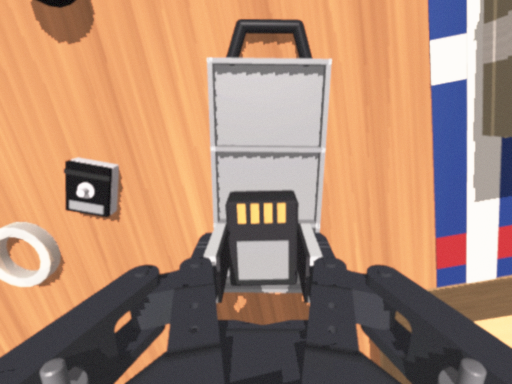

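```bash
python3 - <<'E'
from h import *
o=manip.get_obs()
P=plane("wrist",[(208,60),(331,60),(212,149),(326,149)],.014,o); print(P)
a=np.radians(78.8);Y=np.array([np.cos(a),np.sin(a)])
print("centre est",P[:2].mean(0)-.107*Y,P[2:].mean(0)-.035*Y, "xdir",np.degrees(np.arctan2(*(P[1]-P[0])[::-1])))
E
```

```text
[[ 0.57573433 -0.14797351]
 [ 0.67050634 -0.16670196]
 [ 0.5619013  -0.21685104]
 [ 0.65715416 -0.23566764]]
centre est [ 0.60233726 -0.26229994] [ 0.60272953 -0.26059277] xdir -11.178524149543366
```

Emit:
move_arm(claw=[0,0,0,0,0,0,0], dp=[[0.02,0.041,0],[0,0,0.15],[0,0,0.15],[0,0,0.15],[0,0,0.03],[0,0,0.02],[0,0,0]], turn=[[0,0,0],[0,0,0],[0,0,0],[0,0,0],[0,0,0],[0,0,0],[0,0,0]])

```text
clock: 5.6
position: [0.5986, -0.2675, 0.0179]
ee_rot: [0.995, -0.099, -0.001, 0.0]
ft_force: [0.5, 0.5, -0.4]
grip_width: 0.411
```

```bash
python3 - <<'E'
from h import *
o,im=snap("wrist","w5")
go(o,[.6009,-.2629,.015],-11.2); print(o["grip_width"],o["ft_force"])
E
```

```text
t 5.6 pos [ 0.5986 -0.2675  0.0179] yaw -11.4 zdir [-0.001 -0.    -1.   ] turn share -0.004 dp share [ 0.007 -0.025  0.015]
0.41080651694894793 [ 0.46376405  0.46824475 -0.39184064]
```

View pics/w5.png

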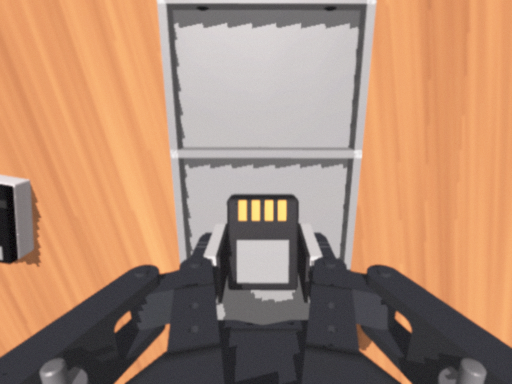

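```bash
python3 - <<'E'
from h import *
o=manip.get_obs()
P=plane("wrist",[(172,154),(361,154)],.014,o)
a=np.radians(78.8);Y=np.array([np.cos(a),np.sin(a)])
print(P.mean(0)-.035*Y)
z=.024
Q=plane("wrist",[(228,196),(298,196),(298,290),(230,290)],z,o);print(Q.mean(0))
print((Q.mean(0)-P.mean(0)+.035*Y)@Y)
E
```

```text
[ 0.60370742 -0.25860249]
[ 0.59973939 -0.26964158]
-0.011599575067191436
```

Emit:
move_arm(claw=[0,0,0,0.58,0.58,0.58,0.58,0.58], dp=[[0.01,-0.035,0],[0,0,0.015],[0,0,0],[0,0,0],[0,0,0],[0,0,0],[0,0,-0.1],[0,0,-0.2]], turn=[[0,0,0],[0,0,0],[0,0,0],[0,0,0],[0,0,0],[0,0,0],[0,0,0],[0,0,0]])

```text
clock: 6.32
position: [0.5994, -0.2585, 0.0698]
ee_rot: [0.995, -0.099, -0.004, -0.001]
ft_force: [-0.3, -1.4, -0.2]
grip_width: 0.579
```

Emit:
move_arm(claw=[1,1,1], dp=[[0,0,-0.2],[0,0,-0.1],[0,0,0]], turn=[[0,0,0],[0,0,0],[0,0,0]])

```text
clock: 6.57
position: [0.6054, -0.2604, 0.1405]
ee_rot: [0.995, -0.099, 0.004, 0.001]
ft_force: [0.4, 0.1, -0.3]
grip_width: 0.969
```

```bash
python3 - <<'E'
from h import *
o,im=snap("wrist","w6")
go(o,[.447,-.2295,.11],-19.5); print(o["grip_width"],o["ft_force"])
E
```

```text
t 6.57 pos [ 0.6054 -0.2604  0.1405] yaw -11.3 zdir [ 0.008 -0.003 -1.   ] turn share 0.182 dp share [-0.798  0.119  0.153]
0.9687249392426301 [ 0.40570904  0.10206122 -0.27974951]
```

View pics/w6.png

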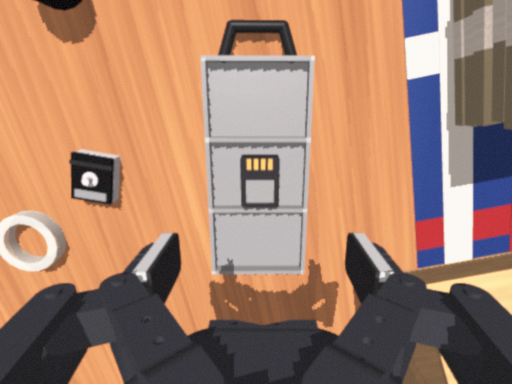

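```bash
python3 - <<'E'
from h import *
o=manip.get_obs()
im=cv2.cvtColor(cv2.imread("pics/w6.png"),cv2.COLOR_BGR2RGB)
m=np.zeros(im.shape[:2],bool); m[148:209,232:290]=1
b,a,_=quad((im.max(2)<75)&m);c=rectw("wrist",b,.024,o)
P=plane("wrist",[(202,58),(314,58),(303,272),(213,272)],.014,o);print(P,P.mean(0))
d=c-P.mean(0);A=np.radians(78.8);print("caddy xy",d@[np.sin(A),-np.cos(A)],d@[np.cos(A),np.sin(A)])
m[:]=0;m[145:208,60:125]=1
b,a,_=quad((im.max(2)<75)&m);print(b);rectw("wrist",b,.018,o)
E
```

```text
centre [ 0.6027 -0.2593] long 0.0485 short 0.0331 long dir 79.4
[[ 0.57610423 -0.14604747]
 [ 0.6693853  -0.16485988]
 [ 0.62701789 -0.36805016]
 [ 0.53447703 -0.34904464]] [ 0.60174611 -0.25700054]
caddy xy 0.0014338865094058412 -0.002075725319931535
[[ 69.50956  201.73251 ]
 [ 71.25733  152.79492 ]
 [113.382164 154.29938 ]
 [111.63439  203.23697 ]]
centre [ 0.4486 -0.2271] long 0.0485 short 0.0385 long dir 66.1
```

Emit:
move_arm(claw=[1,1,1,1,1,1,1,1], dp=[[0,0,0],[0,0,0],[-0.16,0.028,0],[-0.16,0.028,0],[-0.16,0.028,0],[-0.16,0.027,0],[-0.15,0.027,0],[0,0,0.15]], turn=[[0,0,0.114],[0,0,0.114],[0,0,0],[0,0,0],[0,0,0],[0,0,0],[0,0,0],[0,0,0]])

```text
clock: 7.28
position: [0.4435, -0.2283, 0.108]
ee_rot: [0.982, -0.188, 0.002, 0.002]
ft_force: [2.0, -0.6, -0.1]
grip_width: 1.001
```

Emit:
move_arm(claw=[1,1,1], dp=[[0,0,0.15],[0,0,0],[0,0,0]], turn=[[0,0,0],[0,0,0],[0,0,0]])

```text
clock: 7.53
position: [0.4443, -0.2264, 0.073]
ee_rot: [0.982, -0.187, -0.002, -0.001]
ft_force: [1.5, -1.0, 0.7]
grip_width: 1.0
```

```bash
python3 - <<'E'
from h import *
o,im=snap("wrist","w7")
go(o,[.448,-.228,.012],-21.5)
m=im.max(2)<75; m[:100]=0;m[240:]=0;m[:,:200]=0;m[:,330:]=0
b,a,_=quad(m);print(b,a);rectw("wrist",b,.018,o)
E
```

```text
t 7.53 pos [ 0.4443 -0.2264  0.073 ] yaw -21.6 zdir [-0.004  0.002 -1.   ] turn share -0.002 dp share [0.02  0.001 0.305]
[[241. 232.]
 [241. 173.]
 [293. 173.]
 [293. 232.]] 2874.0
centre [ 0.4478 -0.2277] long 0.0453 short 0.0365 long dir 67.1
```

View pics/w7.png

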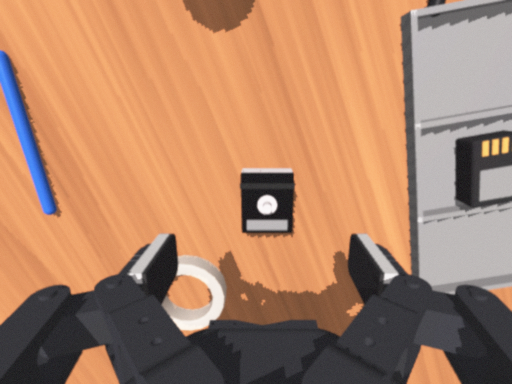

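```bash
python3 - <<'E'
from h import *
o=manip.get_obs()
print([tool(o,[*p,.01]).round(0) for p in plane("wrist",[(195,293),(225,297),(195,255),(267,203)],.01,o)])
E
```

```text
[array([-56.,  83.,  65.]), array([-31.,  87.,  64.]), array([-54.,  47.,  65.]), array([ 4.,  3., 64.])]
```

Emit:
move_arm(claw=[1,1,1,0,0,0,0,0], dp=[[0.018,0.005,0.15],[0,0,0.15],[0,0,0],[0,0,0],[0,0,0],[0,0,0],[0,0,0],[0,0,0]], turn=[[0,0,0],[0,0,0],[0,0,0],[0,0,0],[0,0,0],[0,0,0],[0,0,0],[0,0,0]])

```text
clock: 8.25
position: [0.4513, -0.2308, 0.0181]
ee_rot: [0.982, -0.187, 0.003, 0.001]
ft_force: [0.0, -1.3, 15.4]
grip_width: 0.305
```

Emit:
move_arm(claw=[0,0,0,0,0,0,0], dp=[[0,0,0],[0,0,0],[0,0,-0.1],[0,0,-0.18],[0,0,-0.18],[0,0,0],[0,0,0]], turn=[[0,0,0],[0,0,0],[0,0,0],[0,0,0],[0,0,0],[0,0,-0.115],[0,0,-0.115]])

```text
clock: 8.83
position: [0.4505, -0.2302, 0.11]
ee_rot: [0.995, -0.096, 0.003, 0.001]
ft_force: [-0.1, 0.4, -1.7]
grip_width: 0.229
```

```bash
python3 - <<'E'
from h import *
o,im=snap("wrist","w8")
a=np.radians(78.8);c=np.array([.6015,-.2585])-.07*np.array([np.cos(a),np.sin(a)]);print(c)
go(o,[*c,.10],-11.2); print(o["grip_width"])
E
```

```text
[ 0.5879036  -0.32716686]
t 8.83 pos [ 0.4505 -0.2302  0.11  ] yaw -11.0 zdir [ 0.005 -0.003 -1.   ] turn share 0.004 dp share [0.768 0.342 0.05 ]
0.22887367633261274
```

View pics/w8.png

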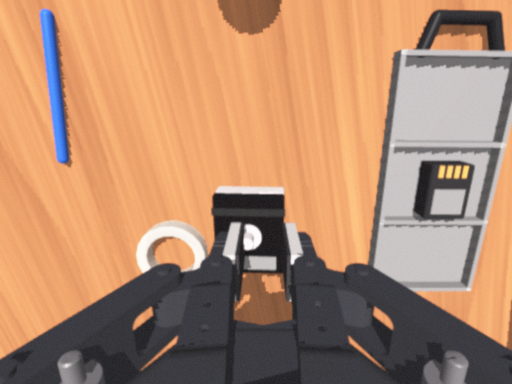

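```bash
python3 - <<'E'
from h import *
o,im=snap("scene")
c=proj("scene",[o["position"]])[0];print(c,o["grip_width"])
x,y=map(int,c);crop(im,max(0,x-70),max(y-60,0),x+70,y+60,5,"s1")
E
```

```text
[138.51132198 201.70237596] 0.23156304380253565
```

View pics/s1.png

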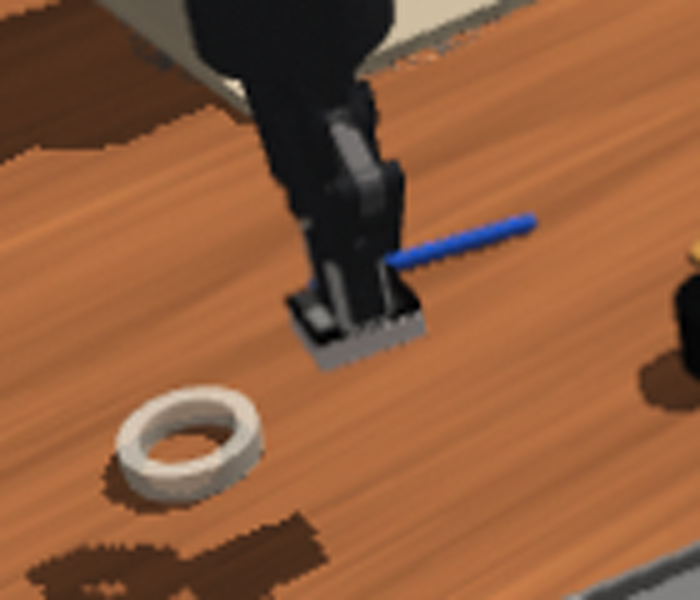

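Emit:
move_arm(claw=[0,0,0,0,1,1,1,1], dp=[[0,0,0.2],[0,0,0.2],[0,0,0.045],[0,0,0],[0,0,0],[0,0,0],[0,0,0],[0,0,-0.2]], turn=[[0,0,0],[0,0,0],[0,0,0],[0,0,0],[0,0,0],[0,0,0],[0,0,0],[0,0,0]])

```text
clock: 9.6
position: [0.4445, -0.2274, 0.0519]
ee_rot: [0.995, -0.099, -0.005, -0.002]
ft_force: [-1.8, -0.3, 0.7]
grip_width: 0.767
```

Emit:
move_arm(claw=[1,1], dp=[[0,0,-0.06],[0,0,0]], turn=[[0,0,0],[0,0,0]])

```text
clock: 9.77
position: [0.4508, -0.2302, 0.0729]
ee_rot: [0.995, -0.098, 0.003, 0.001]
ft_force: [0.0, -0.5, 0.5]
grip_width: 0.999
```

```bash
python3 - <<'E'
from h import *
o,im=snap("wrist","w9")
m=im.max(2)<75; m[:100]=0;m[240:]=0;m[:,:200]=0;m[:,330:]=0
b,a,_=quad(m);print(b,a);c=rectw("wrist",b,.018,o)
go(o,[*c,.003],-22)
E
```

```text
[[223. 170.]
 [275. 170.]
 [275. 229.]
 [223. 229.]] 2888.0
centre [ 0.4426 -0.2263] long 0.045 short 0.0364 long dir 79.3
t 9.77 pos [ 0.4508 -0.2302  0.0729] yaw -11.3 zdir [ 0.005 -0.003 -1.   ] turn share 0.238 dp share [-0.045 -0.002  0.349]
```

View pics/w9.png

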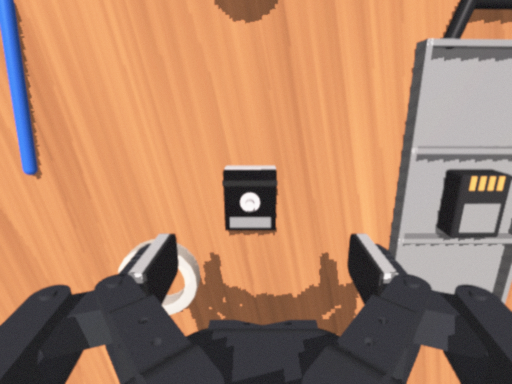

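Emit:
move_arm(claw=[0.75,0.75,0.75,0.75,0.75], dp=[[-0.03,0,0],[0,0,0],[0,0,0],[0,0,0],[0,0,0]], turn=[[0,0,0],[0,0,0],[0,0,0],[0,0,0],[0,0,0]])

```text
clock: 10.23
position: [0.4426, -0.228, 0.0689]
ee_rot: [0.995, -0.098, -0.0, -0.0]
ft_force: [0.5, -0.8, 0.6]
grip_width: 0.75
```

```bash
python3 - <<'E'
from h import *
o,im=snap("wrist","w10")
m=im.max(2)<75; m[:100]=0;m[240:]=0;m[:,:200]=0;m[:,330:]=0
b,a,_=quad(m);print(b,a);c=rectw("wrist",b,.018,o)
go(o,[*c,.003],-11)
E
```

```text
[[236. 173.]
 [288. 173.]
 [288. 233.]
 [236. 233.]] 2984.0
centre [ 0.443  -0.2271] long 0.0451 short 0.0357 long dir 80.1
t 10.23 pos [ 0.4426 -0.228   0.0689] yaw -11.2 zdir [-0.001  0.    -1.   ] turn share -0.005 dp share [ 0.001 -0.005  0.329]
```

View pics/w10.png

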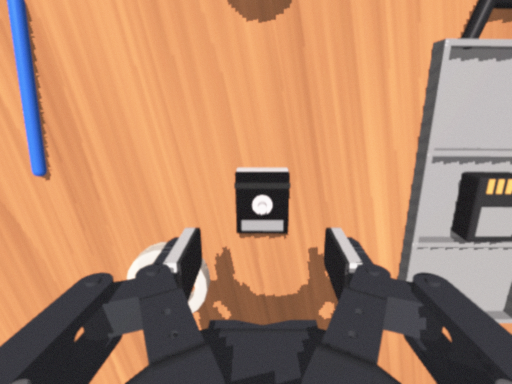

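Emit:
move_arm(claw=[0.75,0.75,0.75,0.75,0,0,0,0], dp=[[0,0,0.12],[0,0,0.12],[0,0,0.09],[0,0,0],[0,0,0],[0,0,0],[0,0,0],[0,0,0]], turn=[[0,0,0],[0,0,0],[0,0,0],[0,0,0],[0,0,0],[0,0,0],[0,0,0],[0,0,0]], grip_force=40)

```text
clock: 10.95
position: [0.4437, -0.2286, 0.0046]
ee_rot: [0.995, -0.098, 0.001, 0.0]
ft_force: [-0.3, 0.6, 5.6]
grip_width: 0.433
```

Emit:
move_arm(claw=[0,0], dp=[[0,0,0],[0,0,0]], turn=[[0,0,0],[0,0,0]])

```text
clock: 11.12
position: [0.4437, -0.2286, 0.0046]
ee_rot: [0.995, -0.098, 0.001, 0.001]
ft_force: [-0.7, 0.8, 7.6]
grip_width: 0.433
```

Emit:
move_arm(claw=[0,0,0,0,0,0,0,0], dp=[[0,0,-0.16],[0,0,-0.16],[0,0,-0.16],[0.161,0.069,0],[0.161,0.069,0],[0.161,0.069,0],[0.161,0.069,0],[0.161,0.069,0]], turn=[[0,0,0],[0,0,0],[0,0,0],[0,0,0],[0,0,0],[0,0,0],[0,0,0],[0,0,0]])

```text
clock: 11.78
position: [0.5884, -0.3284, 0.0998]
ee_rot: [0.995, -0.098, 0.0, 0.0]
ft_force: [-0.0, -0.0, -1.5]
grip_width: 0.436
```

Emit:
move_arm(claw=[0,0,0,0], dp=[[0,0,0],[0,0,0],[0,0,0],[0,0,0]], turn=[[0,0,0],[0,0,0],[0,0,0],[0,0,0]])

```text
clock: 12.12
position: [0.5867, -0.3265, 0.0997]
ee_rot: [0.995, -0.098, -0.0, 0.0]
ft_force: [-0.1, 0.4, -0.5]
grip_width: 0.436
```

```bash
python3 - <<'E'
from h import *
o,im=snap("wrist","w11")
go(o,[.588,-.327,.012],-11.2); print(o["grip_width"])
E
```

```text
t 12.12 pos [ 0.5867 -0.3265  0.0997] yaw -11.2 zdir [-0. -0. -1.] turn share -0.0 dp share [0.007 0.001 0.439]
0.43636775943187334
```

View pics/w11.png

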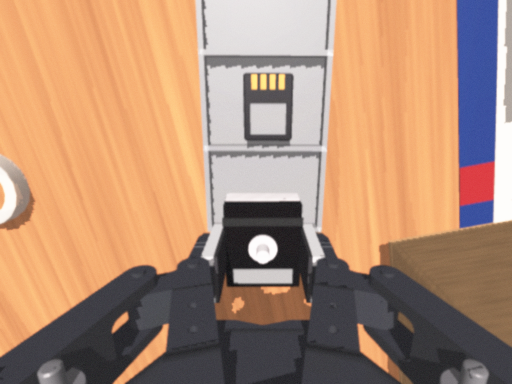

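Emit:
move_arm(claw=[0,0,0,0,0,0,0,0], dp=[[0.007,0.012,0],[0,0,0.12],[0,0,0.12],[0,0,0.12],[0,0,0],[0,0,0.05],[0,0,0.035],[0,0,0]], turn=[[0,0,0],[0,0,0],[0,0,0],[0,0,0],[0,0,0],[0,0,0],[0,0,0],[0,0,0]])

```text
clock: 12.83
position: [0.588, -0.3298, 0.0101]
ee_rot: [0.995, -0.098, -0.0, 0.0]
ft_force: [-0.4, 0.3, -0.3]
grip_width: 0.431
```

```bash
python3 - <<'E'
from h import *
o,im=snap("wrist","w12")
go(o,[.588,-.327,.010],-11.2); print(o["grip_width"],o["ft_force"])
E
```

```text
t 12.83 pos [ 0.588  -0.3298  0.0101] yaw -11.2 zdir [-0. -0. -1.] turn share -0.001 dp share [-0.003 -0.014  0.   ]
0.4306849200119382 [-0.36817999  0.25493808 -0.2988722 ]
```

View pics/w12.png

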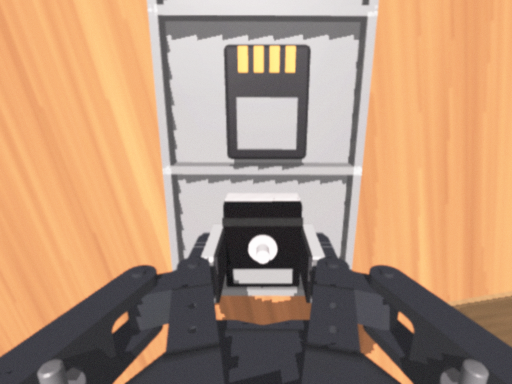

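Emit:
move_arm(claw=[0,0.58,0.58,0.58,0.58,0.58,0.58,1], dp=[[0,0,0.007],[0,0,0],[0,0,0],[0,0,0],[0,0,-0.1],[0,0,-0.2],[0,0,-0.2],[0,0,-0.2]], turn=[[0,0,0],[0,0,0],[0,0,0],[0,0,0],[0,0,0],[0,0,0],[0,0,0],[0,0,0]])

```text
clock: 13.55
position: [0.5879, -0.3296, 0.1508]
ee_rot: [0.995, -0.098, -0.0, -0.0]
ft_force: [1.1, -0.7, -0.5]
grip_width: 0.699
```

```bash
python3 - <<'E'
from h import *
o,im=snap("wrist","w13")
go(o,[.608,0.001,.15],-11.2); print(o["grip_width"])
E
```

```text
t 13.55 pos [ 0.5879 -0.3296  0.1508] yaw -11.2 zdir [-0.  0. -1.] turn share -0.0 dp share [-0.222 -1.641  0.004]
0.6989772120472563
```

View pics/w13.png

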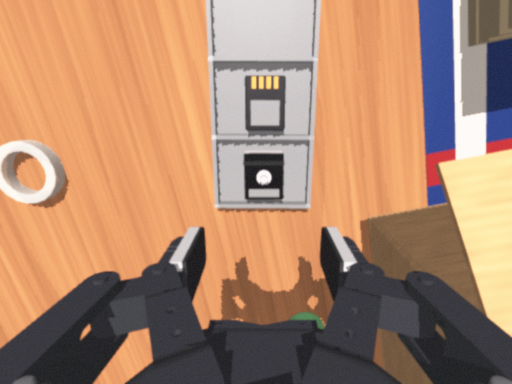

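Emit:
move_arm(claw=[0.7,0.7,0.7,0.7,0.7,0.7,0.7,0.7], dp=[[-0.028,-0.2,0],[-0.028,-0.2,0],[-0.028,-0.2,0],[-0.028,-0.2,0],[-0.028,-0.2,0],[-0.028,-0.2,0],[-0.028,-0.2,0],[-0.026,-0.2,0]], turn=[[0,0,0],[0,0,0],[0,0,0],[0,0,0],[0,0,0],[0,0,0],[0,0,0],[0,0,0]])

```text
clock: 14.27
position: [0.6069, -0.0054, 0.1493]
ee_rot: [0.995, -0.098, 0.001, 0.0]
ft_force: [1.2, 0.0, -0.3]
grip_width: 0.699
```

Emit:
move_arm(claw=[0.7,0.7,0.7,0.7,0.7], dp=[[0,0,0.15],[0,0,0.1],[0,0,0],[0,0,0],[0,0,0]], turn=[[0,0,0],[0,0,0],[0,0,0],[0,0,0],[0,0,0]])

```text
clock: 14.68
position: [0.6077, -0.0078, 0.1003]
ee_rot: [0.995, -0.098, 0.001, -0.0]
ft_force: [1.1, 0.2, 1.0]
grip_width: 0.701
```

```bash
python3 - <<'E'
from h import *
o,im=snap("wrist","w14")
go(o,[.608,0.001,.016],-11.2); print(proj("wrist",[[.608,.001,.0345]],o))
E
```

```text
t 14.68 pos [ 0.6077 -0.0078  0.1003] yaw -11.3 zdir [ 0.002 -0.    -1.   ] turn share -0.002 dp share [-0.007 -0.043  0.421]
[[259.69597372 187.51067842]]
```

View pics/w14.png

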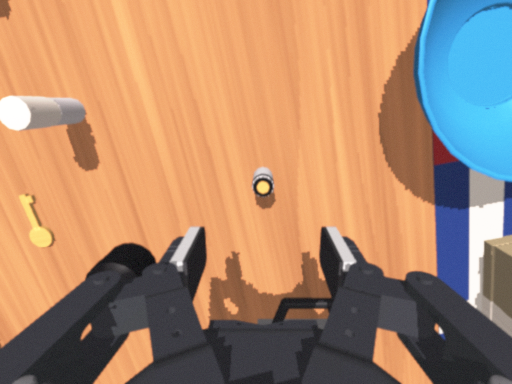

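Emit:
move_arm(claw=[0.7,0.7,0.7,0.7,0.7,0.7,0.5,0.3], dp=[[0.003,-0.043,0],[0,0,0.12],[0,0,0.12],[0,0,0.12],[0,0,0.06],[0,0,0],[0,0,0],[0,0,0]], turn=[[0,0,0],[0,0,0],[0,0,0],[0,0,0],[0,0,0],[0,0,0],[0,0,0],[0,0,0]], grip_force=25)

```text
clock: 15.4
position: [0.6104, 0.0013, 0.0167]
ee_rot: [0.995, -0.098, 0.001, -0.0]
ft_force: [0.1, -0.2, 0.6]
grip_width: 0.43
```

```bash
python3 - <<'E'
from h import *
o,im=snap("wrist","w15")
go(o,[.610,0.001,.016],-11.2);print(o["grip_width"])
E
```

```text
t 15.4 pos [0.6104 0.0013 0.0167] yaw -11.2 zdir [ 0.002  0.    -1.   ] turn share -0.001 dp share [-0.002  0.002  0.003]
0.4300323944902784
```

View pics/w15.png

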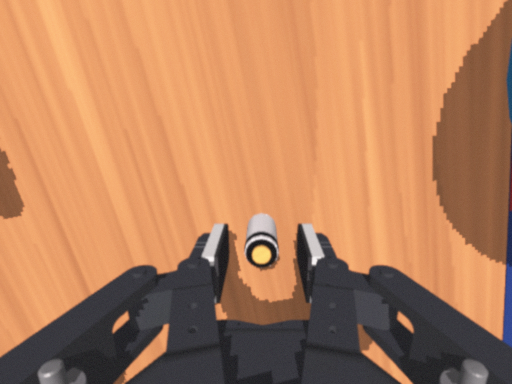

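Emit:
move_arm(claw=[0,0,0,0,0,0,0,0], dp=[[0,0,0],[0,0,0],[0,0,0],[0,0,0],[0,0,-0.1],[0,0,-0.15],[0,0,-0.15],[0,0,-0.15]], turn=[[0,0,0],[0,0,0],[0,0,0],[0,0,0],[0,0,0],[0,0,0],[0,0,0],[0,0,0]])

```text
clock: 16.12
position: [0.609, 0.0011, 0.1266]
ee_rot: [0.995, -0.098, 0.0, 0.0]
ft_force: [0.9, 0.5, -0.3]
grip_width: 0.184
```

```bash
python3 - <<'E'
from h import *
o,im=snap("wrist","w16")
go(o,[.596,.240,.14],-11.2);print(o["grip_width"])
o,im=snap("scene")
c=proj("scene",[o["position"]])[0];print(c)
x,y=map(int,c);crop(im,max(0,x-60),max(y-50,0),x+60,y+50,5,"s2")
E
```

```text
t 16.12 pos [0.609  0.0011 0.1266] yaw -11.2 zdir [ 0. -0. -1.] turn share -0.0 dp share [-0.296 -1.159 -0.067]
0.1839102017134578
[274.95792905 177.97993299]
```

View pics/w16.png

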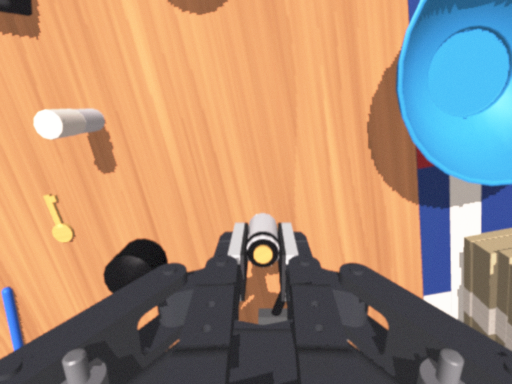

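View pics/s2.png

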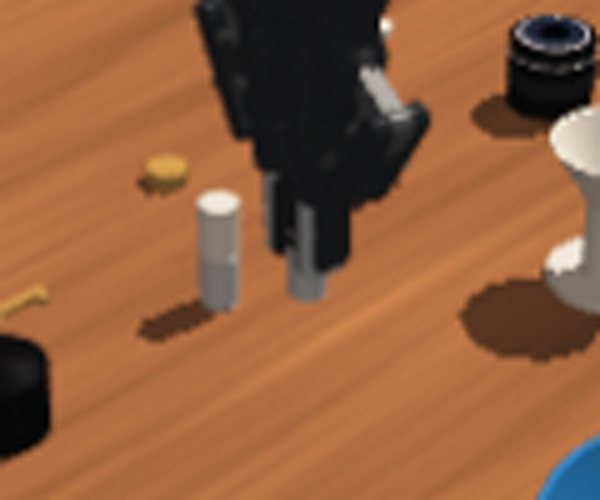

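Emit:
move_arm(claw=[0,0,0,0,0,0,0,0], dp=[[0,0,-0.05],[-0.05,-0.19,0],[-0.05,-0.19,0],[-0.05,-0.19,0],[-0.05,-0.19,0],[0,0,0],[0,0,0],[0,0,0]], turn=[[0,0,0],[0,0,0],[0,0,0],[0,0,0],[0,0,0],[0,0,0],[0,0,0],[0,0,0]])

```text
clock: 16.88
position: [0.5993, 0.1573, 0.1343]
ee_rot: [0.995, -0.098, -0.0, 0.001]
ft_force: [0.9, -0.5, 0.2]
grip_width: 0.184
```

```bash
python3 - <<'E'
from h import *
o,im=snap("wrist","w17")
go(o,[.596,.240,.135],-11.2);print(proj("wrist",[[.596,.24,.082],[.596,.24,.048],[.596,.24,.005]],o))
E
```

```text
t 16.88 pos [0.5993 0.1573 0.1343] yaw -11.2 zdir [-0.001 -0.001 -1.   ] turn share -0.001 dp share [-0.097 -0.403 -0.003]
[[231.00717993  85.49134391]
 [235.79100945  87.87174   ]
 [240.11095374  90.02183003]]
```

View pics/w17.png

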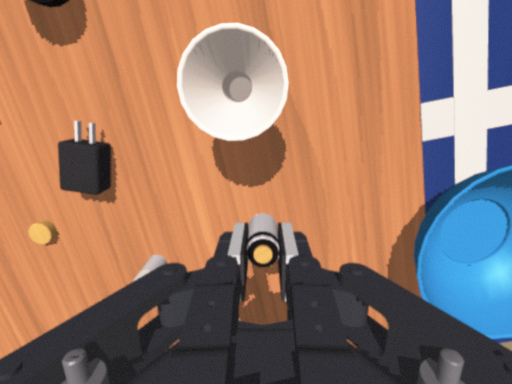

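```bash
python3 - <<'E'
from h import *
o=manip.get_obs(); im=cv2.cvtColor(cv2.imread("pics/w17.png"),cv2.COLOR_BGR2RGB)
hsv=cv2.cvtColor(im,cv2.COLOR_RGB2HSV)
m=(hsv[...,1]<60)&(hsv[...,2]>90); m[160:]=0; m[:,:160]=0; m[:,300:]=0
_,a,c=quad(m); e=cv2.fitEllipse(cv2.convexHull(c)); print(e)
print("mouth",plane("wrist",[e[0]],.082,o),"well floor",plane("wrist",[(237.5,88.5)],.04,o))
zc=o["position"][2]+.0178
p=plane("wrist",[(262.5,253)],zc,o)[0]; print("nub tool",tool(o,[*p,zc]))
p=plane("wrist",[(262.5,249)],zc-.002,o)[0]; print("top tool",tool(o,[*p,zc-.002]))
crop(im,170,10,300,150,5,"c17")
E
```

```text
((232.22027587890625, 81.3375473022461), (110.82179260253906, 118.42244720458984), 166.28469848632812)
mouth [[0.59777047 0.24133908]] well floor [[0.59702804 0.23880156]]
nub tool [  0.62443167  -0.54923054 -17.80110484]
top tool [  0.62593007  -1.60891423 -15.80252315]
```

View pics/c17.png

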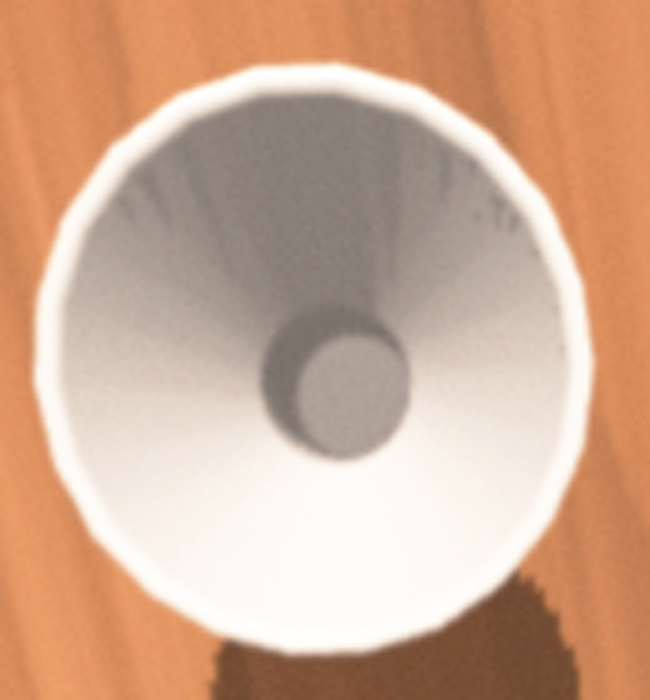

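Emit:
move_arm(claw=[0,0,0,0,0,0,0], dp=[[-0.03,-0.135,0],[-0.035,-0.135,0],[-0.03,-0.134,0],[0,0,0],[0,0,0],[0,0,0],[0,0,0]], turn=[[0,0,0],[0,0,0],[0,0,0],[0,0,0],[0,0,0],[0,0,0],[0,0,0]])

```text
clock: 17.52
position: [0.5974, 0.2384, 0.1347]
ee_rot: [0.995, -0.099, 0.0, 0.001]
ft_force: [0.4, 0.3, 0.4]
grip_width: 0.182
```

```bash
python3 - <<'E'
from h import *
o,im=snap("wrist","w18")
go(o,[.5964,.2403,.07],-11.2);print(proj("wrist",[[.5972,.2412,.082]],o))
E
```

```text
t 17.52 pos [0.5974 0.2384 0.1347] yaw -11.4 zdir [ 0.    -0.001 -1.   ] turn share -0.004 dp share [-0.007 -0.008  0.323]
[[260.54075948 200.60682779]]
```

View pics/w18.png

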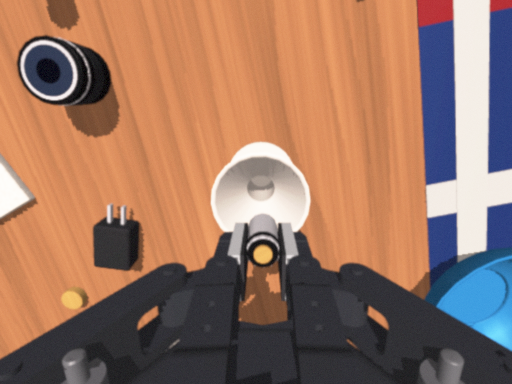

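Emit:
move_arm(claw=[0,0,0,0,0,0,0], dp=[[-0.007,-0.008,0],[0,0,0.1],[0,0,0.1],[0,0,0.07],[0,0,0.04],[0,0,0],[0,0,0]], turn=[[0,0,0],[0,0,0],[0,0,0],[0,0,0],[0,0,0],[0,0,0],[0,0,0]])

```text
clock: 18.15
position: [0.5957, 0.2427, 0.0731]
ee_rot: [0.995, -0.098, -0.0, 0.0]
ft_force: [0.3, 0.7, -0.4]
grip_width: 0.182
```

```bash
python3 - <<'E'
from h import *
o,im=snap("wrist","w19")
go(o,[.5964,.2403,.07],-11.2);print(o["ft_force"],o["grip_width"])
E
```

```text
t 18.15 pos [0.5957 0.2427 0.0731] yaw -11.2 zdir [-0. -0. -1.] turn share -0.001 dp share [0.006 0.011 0.016]
[ 0.29079508  0.71535224 -0.41445022] 0.1819516704850256
```

View pics/w19.png

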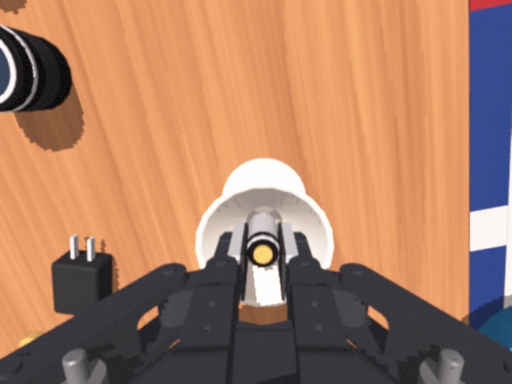

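Emit:
move_arm(claw=[0,0,0,0,0], dp=[[0.007,0.01,0],[0,0,0.02],[0,0,0],[0,0,0],[0,0,0]], turn=[[0,0,0],[0,0,0],[0,0,0],[0,0,0],[0,0,0]])

```text
clock: 18.62
position: [0.5966, 0.2405, 0.069]
ee_rot: [0.995, -0.098, 0.0, 0.0]
ft_force: [0.7, 1.5, -0.1]
grip_width: 0.185
```

```bash
python3 - <<'E'
from h import *
o,im=snap("wrist","w20")
go(o,[.5964,.2403,.07],-11.2);print(o["ft_force"],o["grip_width"])
_,s=snap("scene"); c=proj("scene",[o["position"]])[0]; x,y=map(int,c);crop(s,x-60,max(y-50,0),x+60,y+50,5,"s3")
hsv=cv2.cvtColor(im,cv2.COLOR_RGB2HSV)
m=(hsv[...,1]<60)&(hsv[...,2]>90); 
crop(im,180,140,350,320,4,"c20")
E
```

```text
t 18.62 pos [0.5966 0.2405 0.069 ] yaw -11.2 zdir [ 0. -0. -1.] turn share -0.001 dp share [-0.001  0.001 -0.005]
[ 0.69700547  1.45772251 -0.05720633] 0.1845356229725972
```

View pics/c20.png

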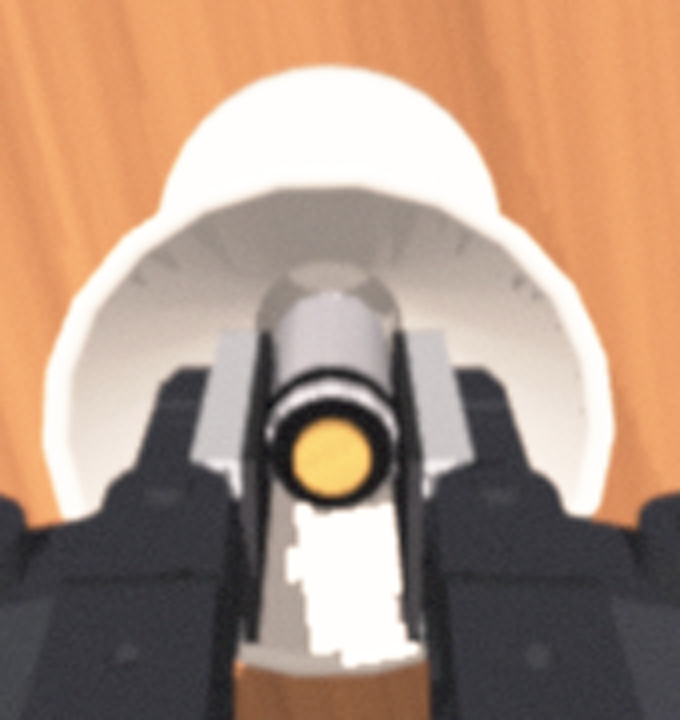

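View pics/s3.png

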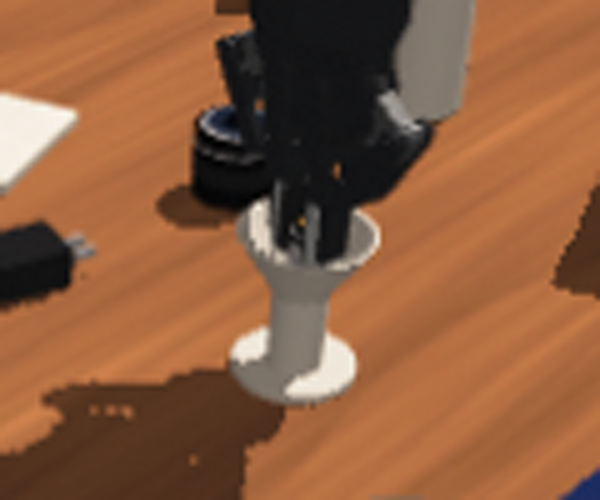

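Emit:
move_arm(claw=[0.3,0.3,0.3,0.3,0.3,0.3,0.3,0.3], dp=[[0,0,0],[0,0,0],[0,0,0],[0,0,0],[0,0,-0.1],[0,0,-0.15],[0,0,-0.15],[0,0,0]], turn=[[0,0,0],[0,0,0],[0,0,0],[0,0,0],[0,0,0],[0,0,0],[0,0,0],[0,0,0]])

```text
clock: 19.38
position: [0.599, 0.2421, 0.1554]
ee_rot: [0.995, -0.098, 0.004, -0.002]
ft_force: [0.2, 0.5, 0.8]
grip_width: 0.304
```

Emit:
move_arm(claw=[0.9,0.9,0.9,0.9,0.9], dp=[[0,0.15,-0.05],[0,0.15,0],[0,0,0],[0,0,0],[0,0,0]], turn=[[0,0,0],[0,0,0],[0,0,0],[0,0,0],[0,0,0]])

```text
clock: 19.8
position: [0.5849, 0.182, 0.159]
ee_rot: [0.995, -0.098, 0.0, -0.0]
ft_force: [-0.6, 0.2, -0.8]
grip_width: 0.897
```

```bash
python3 - <<'E'
from h import *
o,im=snap("wrist","w21")
go(o,[.4574,.3614,.16],-11.2);print(o["ft_force"],o["grip_width"])
E
```

```text
t 19.8 pos [0.5849 0.182  0.159 ] yaw -11.2 zdir [ 0.  0. -1.] turn share -0.001 dp share [-0.8   -0.756 -0.005]
[-0.59097195  0.15675695 -0.80784438] 0.8965079328893865
```

View pics/w21.png

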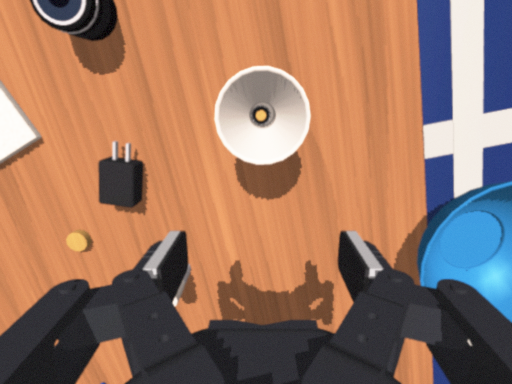

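Emit:
move_arm(claw=[0.95,0.95,0.95,0.95,0.95,0.95,0.95,0.95], dp=[[-0.133,-0.126,0],[-0.133,-0.126,0],[-0.133,-0.126,0],[-0.133,-0.126,0],[-0.133,-0.126,0],[-0.133,-0.126,0],[0,0,0.15],[0,0,0.05]], turn=[[0,0,0],[0,0,0],[0,0,0],[0,0,0],[0,0,0],[0,0,0],[0,0,0],[0,0,0]])

```text
clock: 20.52
position: [0.4544, 0.3641, 0.1167]
ee_rot: [0.996, -0.094, -0.001, -0.0]
ft_force: [1.3, -0.7, -1.3]
grip_width: 0.946
```

Emit:
move_arm(claw=[0.95,0.95,0.95,0.95], dp=[[0,0,0],[0,0,0],[0,0,0],[0,0,0]], turn=[[0,0,0],[0,0,0],[0,0,0],[0,0,0]])

```text
clock: 20.85
position: [0.4589, 0.361, 0.1201]
ee_rot: [0.995, -0.099, 0.001, -0.0]
ft_force: [0.3, -0.1, 0.0]
grip_width: 0.951
```

```bash
python3 - <<'E'
from h import *
o,im=snap("wrist","w22")
go(o,[.4574,.3614,.014],-11.2);print(proj("wrist",[[.4574,.3614,.044]],o),o["joint_pos"].round(2))
E
```

```text
t 20.85 pos [0.4589 0.361  0.1201] yaw -11.3 zdir [ 0.001  0.001 -1.   ] turn share -0.002 dp share [-0.008 -0.001  0.53 ]
[[259.71758776 194.19074704]] [-0.21  0.41 -0.66  1.68  0.27  1.15 -1.14]
```

View pics/w22.png

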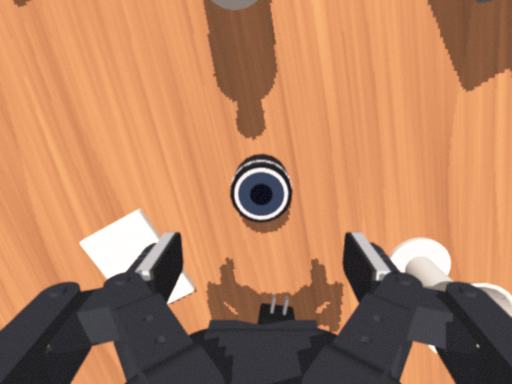

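Emit:
move_arm(claw=[0.95,0.95,0.95,0.95,0.95,0.95,0,0], dp=[[-0.004,-0.003,0.15],[0,0,0.15],[0,0,0.15],[0,0,0.08],[0,0,0],[0,0,0],[0,0,0],[0,0,0]], turn=[[0,0,0],[0,0,0],[0,0,0],[0,0,0],[0,0,0],[0,0,0],[0,0,0],[0,0,0]], grip_force=40)

```text
clock: 21.57
position: [0.4582, 0.3626, 0.0149]
ee_rot: [0.995, -0.098, 0.001, -0.001]
ft_force: [0.4, -0.7, 0.0]
grip_width: 0.694
```

Emit:
move_arm(claw=[0,0,0,0,0,0,0,0], dp=[[0,0,0],[0,0,0],[0,0,0],[0,0,-0.1],[0,0,-0.2],[0,0,-0.2],[0,0,-0.2],[0,0,0]], turn=[[0,0,0],[0,0,0],[0,0,0],[0,0,0],[0,0,0],[0,0,0],[0,0,0],[0,0,0]])

```text
clock: 22.23
position: [0.4598, 0.3649, 0.162]
ee_rot: [0.995, -0.098, 0.005, -0.004]
ft_force: [0.5, 0.5, -1.9]
grip_width: 0.573
```

```bash
python3 - <<'E'
from h import *
o,im=snap("wrist","w23")
go(o,[.6151,-.1898,.155],-11.2);print(o["grip_width"])
E
```

```text
t 22.23 pos [0.4598 0.3649 0.162 ] yaw -11.2 zdir [ 0.01   0.007 -1.   ] turn share -0.0 dp share [1.301 2.57  0.035]
0.572924547702937
```

View pics/w23.png

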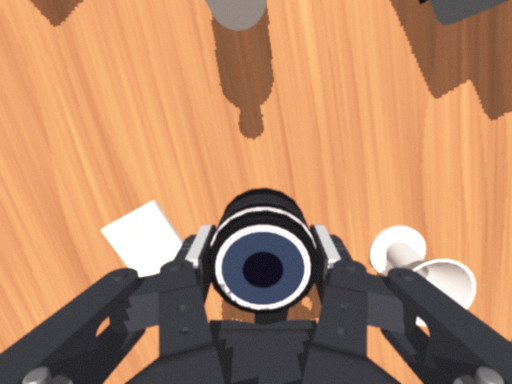

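Emit:
move_arm(claw=[0,0,0,0,0,0,0,0], dp=[[0.087,0.171,0],[0.087,0.171,0],[0.087,0.171,0],[0.087,0.171,0],[0.087,0.171,0],[0.087,0.171,0],[0.087,0.171,0],[0.087,0.171,0]], turn=[[0,0,0],[0,0,0],[0,0,0],[0,0,0],[0,0,0],[0,0,0],[0,0,0],[0,0,0]])

```text
clock: 22.95
position: [0.5402, 0.0642, 0.1525]
ee_rot: [0.995, -0.098, -0.0, 0.0]
ft_force: [1.2, 0.8, -1.7]
grip_width: 0.574
```

Emit:
move_arm(claw=[0,0,0,0,0,0,0], dp=[[0.087,0.171,0],[0.087,0.171,0],[0.087,0.171,0],[0.087,0.171,0],[0.087,0.171,0],[0.087,0.171,0],[0.08,0.17,0]], turn=[[0,0,0],[0,0,0],[0,0,0],[0,0,0],[0,0,0],[0,0,0],[0,0,0]])

```text
clock: 23.53
position: [0.6117, -0.1937, 0.1522]
ee_rot: [0.995, -0.098, -0.0, 0.0]
ft_force: [0.4, 1.0, -1.5]
grip_width: 0.572
```

Emit:
move_arm(claw=[0,0,0,0,0,0], dp=[[0,0,0.15],[0,0,0.15],[0,0,0],[0,0,0],[0,0,0],[0,0,0]], turn=[[0,0,0],[0,0,0],[0,0,0],[0,0,0],[0,0,0],[0,0,0]])

```text
clock: 24.03
position: [0.6131, -0.1914, 0.0952]
ee_rot: [0.995, -0.097, 0.002, 0.0]
ft_force: [0.9, -0.3, -1.6]
grip_width: 0.578
```

```bash
python3 - <<'E'
from h import *
o,im=snap("wrist","w24")
go(o,[.6151,-.1898,.019],-11.2);print(o["grip_width"])
# lens top rim ellipse -> tool offset
z=o["position"][2]-.0149+.044
p=plane("wrist",[(263,267)],z,o)[0];print(tool(o,[*p,z]))
E
```

```text
t 24.03 pos [ 0.6131 -0.1914  0.0952] yaw -11.2 zdir [ 0.003 -0.001 -1.   ] turn share 0.0 dp share [ 0.008 -0.01   0.381]
0.5781335087479692
[  0.84895588   0.08807562 -29.09751618]
```

View pics/w24.png

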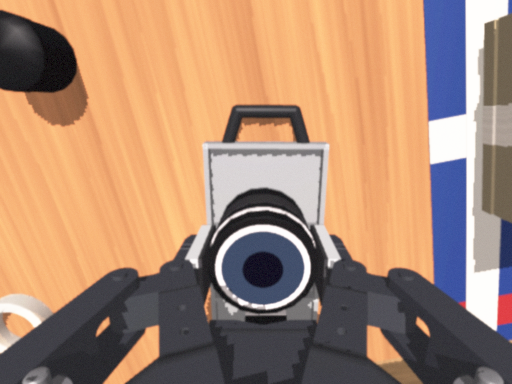

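```bash
python3 - <<'E'
from h import *
o=manip.get_obs(); P=plane("wrist",[(203,144),(329,144)],.014,o)
a=np.radians(78.8);print(P.mean(0)-.037*np.array([np.cos(a),np.sin(a)]))
E
```

```text
[ 0.61705747 -0.19016977]
```

Emit:
move_arm(claw=[0,0,0,0,0,0,0,0], dp=[[0.006,-0.006,0],[0,0,0.12],[0,0,0.12],[0,0,0.06],[0,0,0],[0,0,0],[0,0,0],[0,0,0]], turn=[[0,0,0],[0,0,0],[0,0,0],[0,0,0],[0,0,0],[0,0,0],[0,0,0],[0,0,0]])

```text
clock: 24.75
position: [0.6144, -0.191, 0.0346]
ee_rot: [0.995, -0.098, 0.001, 0.0]
ft_force: [-0.6, -0.1, -2.2]
grip_width: 0.577
```

```bash
python3 - <<'E'
from h import *
o,im=snap("wrist","w25")
go(o,[.6151,-.1898,.020],-11.2);print(o["grip_width"],o["ft_force"])
E
```

```text
t 24.75 pos [ 0.6144 -0.191   0.0346] yaw -11.2 zdir [ 0.002 -0.001 -1.   ] turn share -0.001 dp share [ 0.002 -0.007  0.073]
0.577099006003286 [-0.58936592 -0.13124861 -2.18770014]
```

View pics/w25.png

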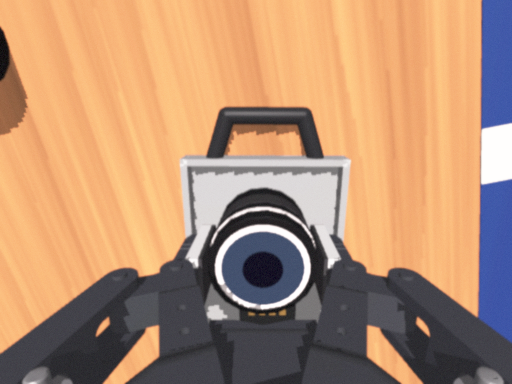

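Emit:
move_arm(claw=[0,0,0,0,0], dp=[[0.005,-0.005,0.04],[0,0,0.03],[0,0,0],[0,0,0.006],[0,0,0]], turn=[[0,0,0],[0,0,0],[0,0,0],[0,0,0],[0,0,0]])

```text
clock: 25.22
position: [0.6147, -0.1899, 0.0183]
ee_rot: [0.995, -0.098, 0.0, 0.0]
ft_force: [-2.1, 1.2, 7.1]
grip_width: 0.575
```

Emit:
move_arm(claw=[0.75,0.75,0.75,0.75,0.75,0.75,0.75,0.75], dp=[[0,0,0],[0,0,0],[0,0,0],[0,0,0],[0,0,-0.1],[0,0,-0.2],[0,0,-0.2],[0,0,-0.2]], turn=[[0,0,0],[0,0,0],[0,0,0],[0,0,0],[0,0,0],[0,0,0],[0,0,0],[0,0,0]])

```text
clock: 25.88
position: [0.614, -0.1899, 0.159]
ee_rot: [0.995, -0.098, -0.0, -0.0]
ft_force: [1.4, -0.2, -0.1]
grip_width: 0.749
```

Emit:
move_arm(claw=[0.75,0.75,0.75,0.75,0.75,0.75,0.75,0.75], dp=[[-0.1,0.1,-0.1],[-0.1,0.15,-0.1],[-0.1,0.15,-0.05],[-0.1,0.15,0],[-0.1,0.15,0],[-0.1,0.15,0],[0,0,0],[0,0,0]], turn=[[0,0,0],[0,0,0],[0,0,0],[0,0,0],[0,0,0],[0,0,0],[0,0,0],[0,0,0]])

```text
clock: 26.55
position: [0.462, -0.3355, 0.2078]
ee_rot: [0.995, -0.1, -0.0, 0.0]
ft_force: [-0.3, 1.0, -0.3]
grip_width: 0.752
```

```bash
python3 - <<'E'
from h import *
o,im=snap("top","top1")
print(o["position"])
snap("scene","scene1"); snap("wrist","w26")
crop(im,80,130,290,260,3.8,"topL1"); crop(im,270,120,440,260,4,"topR1")
E
```

```text
[ 0.4619517  -0.33547994  0.20777207]
```

View pics/topR1.png

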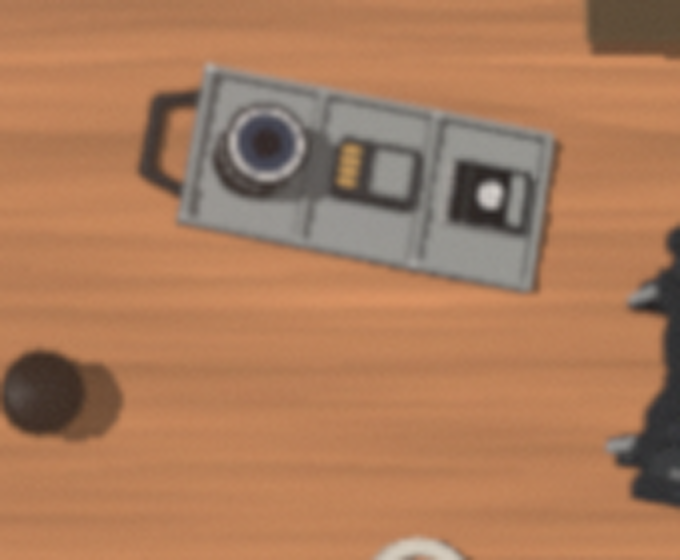

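View pics/topL1.png

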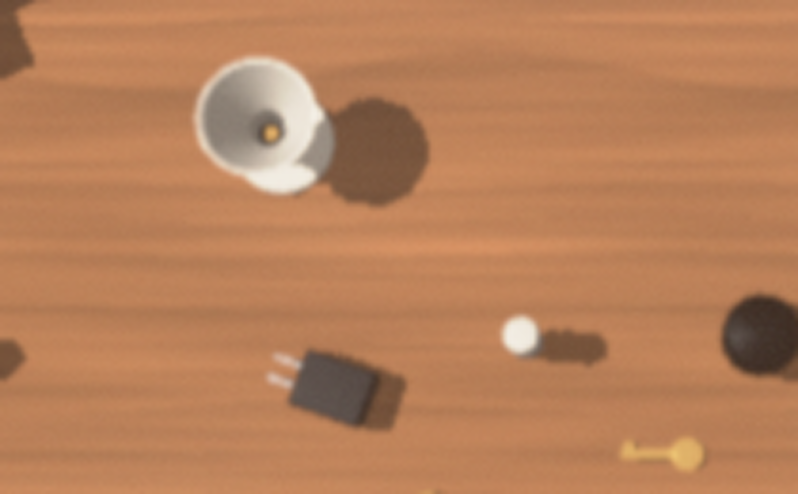

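View pics/w26.png

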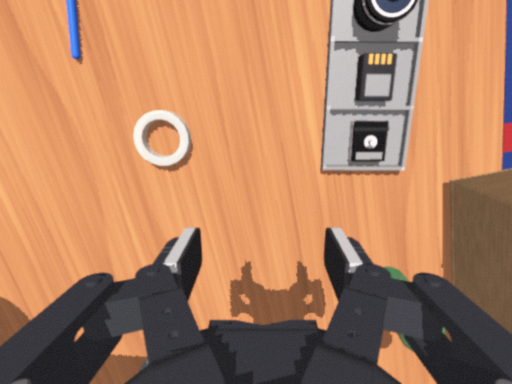

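View pics/scene1.png

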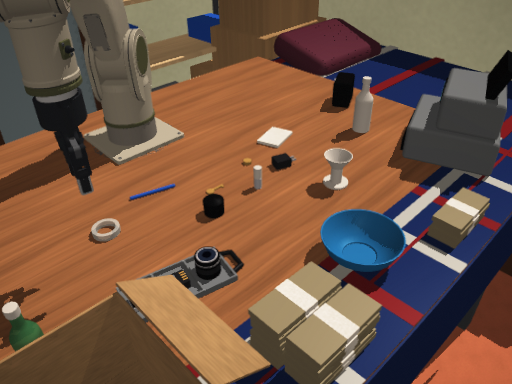

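```bash
python3 - <<'E'
from h import *
def W(p,z,o,s): return plane("top",[(p[0]/s+o[0]+0.5/s-.5,p[1]/s+o[1]+.5/s-.5)],z)[0]
a=np.radians(78.8)
c=plane("top",[(x/4+270-.375,y/4+120-.375) for x,y in [(209,66),(553,133),(533,291),(180,223)]],.014).mean(0)
for n,p,z in [("lens",(266,145),.048),("batt",(376,174),.024),("plate",(491,198),.022)]:
    d=W(p,z,(270,120),4)-c; print(n,(d@[np.sin(a),-np.cos(a)]).round(4),(d@[np.cos(a),np.sin(a)]).round(4))
print("cell",W((271,131),.0395,(80,130),3.8),"well top",W((267,127),.048,(80,130),3.8), "tube mouth",W((257,116),.082,(80,130),3.8))
# height of nub if on axis: match projection
for z in (.0395,.05,.06): print(z,(proj("top",[[.5970,.2413,z]])[0]-[80,130])*3.8)
E
```

```text
lens -0.001 0.0693
batt 0.0005 -0.0016
plate 0.0001 -0.0721
cell [0.59562341 0.24070257] well top [0.59638316 0.24139648] tube mouth [0.5960184  0.24014243]
0.0395 [268.69508398 127.4007439 ]
0.05 [265.09771709 123.94146437]
0.06 [261.60672968 120.58425252]
```

All positions are well inside tolerance, the look-alikes haven't moved, and the gripper is clear, so I'm handing in.

```bash
python3 - <<'E'
from h import *
o=manip.get_obs();print(o["clock"],o["grip_width"],abs(o["joint_velocities"]).max())
print(manip.hand_in())
E
```

```text
26.7 0.7490224415219647 0.010775835584578897
the job is handed in; nothing more can be done
None
```

I packed the lens, battery pack and tripod plate into their caddy pockets and dropped the used cell into the funnel. The job was handed in at 26.7 s; the hand-in gives no verdict.

**One retry:** on the first try at the plate the fingers closed too high and slid onto its top, lifting it loosely. I set it down, saw it lying flat with the screw up, and gripped it again lower.

**Last checks, from the top camera in the caddy frame:**

| Item | x (mm) | y (mm) | Target y (mm) |
|---|---|---|---|
| Lens | -1 | +69 | +70 |
| Battery pack | 0 | -2 | 0 |
| Plate | 0 | -72 | -70 |

- **Caddy items:** all three look level with the right side up in the pictures; I did not measure their tilt.
- **Cell:** its nub shows in the well, about 1 mm from the axis. Its pixel position fits it standing on the well floor.
- **Look-alikes:** the jar, charger and lip balm show no visible change in the before and after top pictures.
- **Gripper:** it was open and clear of everything at hand-in.

No final check failed. The estimates of the caddy and tube positions from the two cameras differed by 2–4 mm, well within the tolerances.

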